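Load the notched jaw blocks into the marking tray

ROBOT

A 7-joint arm with a two-finger parallel gripper is mounted at the origin on the work surface. World frame = base frame: x ahead of the robot, y to its left, z up, the work surface at z = 0. Lengths are in m, angles in rad, forces in N, time in s.
With the tool pointing down it reaches from about 0.425 to 0.925 m from the base axis. Payload 6.8 kg.
Tool frame: the origin (TCP) lies at the very end of the fingers, on their centre line; the grasp point (between the pads) lies 19 mm behind it; z points along the fingers, y is the line along which they close (so a half turn about z gives the same grasp; the last joint's range is limited). The gripper opens to 85 mm and grips with 20 to 120 N. Pads are 22 mm wide; open, the fingers measure 114 mm over their backs; the gripper's body (76 mm by 85 mm) begins 54 mm behind the grasp point. The pads swing forward as they close: fully open they stand 13 mm farther back than shut.
Start: joints at [-1.284, 0.477, 0.022, 1.555, -0.011, 1.109, -0.083], TCP at [0.26, 0.623, 0.204] pointing down, gripper open.
Joint ranges: [-2.96, 2.96], [-0.34, 2.1], [-1.41, 1.46], [0.24, 2.44], [-1.37, 4.51], [0.17, 1.92], [-2.96, 2.96]. Speed limits (rad/s): [2.39, 2.39, 3.14, 3.14, 3.14, 3.14, 3.14].

INTERFACE

Orientations are given as a unit quaternion [x, y, z, w].
In Python, from station import monitor, get_image, order gives the robot as it stands.
- The arm moves only by the tool carry_out, never from a script. Its argument "deltas" is a list of rows, each a list of 7 numbers: the finger opening in m, from 0 to 0.0854, then the shift along the tool's x, y, z in m, then the turn, a rotation vector about the tool's x, y, z in units of 5 degrees (1.0 is 5 degrees). A call has 1 to 8 rows; each row is the pose to reach, as a shift and turn from the pose commanded when the call began, along the tool's axes at that moment; what a row does not reach only later rows make up. A row lasts 1/12 s, in which the tool goes at most 41.7 mm and 7.16 degrees, less where a joint would pass 70% of its speed; a pose out of reach is approached as far as the arm can. A call with a gripper value outside its range is refused whole. The fingers move at their own pace and stop on an object; the grip force is fixed at half the most. Time passes only in rows, so rows that repeat a pose let the fingers close. It gives the time, the measured TCP pose, the force, the opening and the grip force at its end, in the units of the state.
- monitor.get_obs(): the state, without advancing time (a new reading comes with each control period).
- get_image(name): name is "scene" or "top" or "wrist"; returns a dict with "frame" (480x640x3 uint8, red, green, blue), "fx", "fy", "cx", "cy" (pixels), "world_from_camera" (4x4, takes a point from camera to world coordinates). Camera axes: x right, y down, z forward; pixel columns grow to the right and rows downward; lengths in m; the calibration is good to about 2 mm. The wrist camera is an equidistant fisheye: a pixel r from the principal point sees the ray r / f radians off the axis. A picture is of the moment at which its call begins. There is no depth.
- order.sign_off(): hands the job in; it is judged then, once.
The state is a dict: "time_s": time; "joints": joint angles; "qd": joint speeds; "tau": joint torques, N m; "position": TCP position; "ee_rot": TCP orientation; "contact_force": force on the tool from outside, world axes, zero at the start; "wrist_torque": the same for the moment, N m; "gripper_width": opening from 0.0 (shut) to 1.0 (fully open); "grip_force": force on a finger pad.
Only numpy, scipy, OpenCV 4.12 (cv2) and the standard library are available. Lean on these libraries where they do the work, as an engineer would, in place of code of your own. Each camera call takes 0.05 s, during which the arm holds its last target. There are 200 camera calls.

TASK

Gather the four notched aluminium jaw blocks from the worktop into the grey tray, each one flat and upright, notch up, in the black nest that fits its length and lying along it, so that all four are ready for laser marking. Leave the two flat-topped blanks, which have no notch, standing where they are.

Things in the scene. Friction and masses are not known exactly. Their poses are not given: they have to be found in the camera images.
- jaw_short: The shortest notched jaw block: bare aluminium, 38 x 28 x 45 high (mm), standing on the worktop; a square notch 14 wide, 12 deep is cut across the middle of its top (through the whole 28 width); two dark cross bores in its sides. Origin: centre of the underside; x along its length, y across, z up. Weighs 120 g, give or take a third.
- jaw_medium: The second shortest notched jaw block: bare aluminium, 54 x 28 x 45 high (mm), standing on the worktop; a square notch 14 wide, 12 deep is cut across the middle of its top (through the whole 28 width); two dark cross bores in its sides. Origin: centre of the underside; x along its length, y across, z up. Weighs 170 g, give or take a third.
- jaw_long: The second longest notched jaw block: bare aluminium, 70 x 28 x 45 high (mm), standing on the worktop; a square notch 14 wide, 12 deep is cut across the middle of its top (through the whole 28 width); two dark cross bores in its sides. Origin: centre of the underside; x along its length, y across, z up. Weighs 220 g, give or take a third.
- jaw_extra: The longest notched jaw block: bare aluminium, 86 x 28 x 45 high (mm), standing on the worktop; a square notch 14 wide, 12 deep is cut across the middle of its top (through the whole 28 width); two dark cross bores in its sides. Origin: centre of the underside; x along its length, y across, z up. Weighs 271 g, give or take a third.
- blank_a: Blank block, a look-alike: bare aluminium, 54 x 28 x 45 high (mm), two cross bores in its sides but NO notch, its top is flat. Stays where it stands. Origin: centre of the underside; x along its length, z up.
- blank_b: Blank block, a look-alike: bare aluminium, 70 x 28 x 45 high (mm), two cross bores in its sides but NO notch, its top is flat. Stays where it stands. Origin: centre of the underside; x along its length, z up.
- nest_short: The shortest of four black nests in the grey tray, fixed: open pocket 52 x 44 mm inside for the 38 mm jaw, walls 3. Origin: centre of its underside, 4 mm above the worktop; x along the pocket, y across, z up. Pocket floor 2 above the origin; wall tops 10 above it, level with the tray rim. Nests lie parallel, two by two, in any order, 112 apart along x, 84 along y; tray 236 x 152.
- nest_medium: The second shortest of four black nests in the grey tray, fixed: open pocket 68 x 44 mm inside for the 54 mm jaw, walls 3. Origin: centre of its underside, 4 mm above the worktop; x along the pocket, y across, z up. Pocket floor 2 above the origin; wall tops 10 above it, level with the tray rim. Nests lie parallel, two by two, in any order, 112 apart along x, 84 along y; tray 236 x 152.
- nest_long: The second longest of four black nests in the grey tray, fixed: open pocket 84 x 44 mm inside for the 70 mm jaw, walls 3. Origin: centre of its underside, 4 mm above the worktop; x along the pocket, y across, z up. Pocket floor 2 above the origin; wall tops 10 above it, level with the tray rim. Nests lie parallel, two by two, in any order, 112 apart along x, 84 along y; tray 236 x 152.
- nest_extra: The longest of four black nests in the grey tray, fixed: open pocket 100 x 44 mm inside for the 86 mm jaw, walls 3. Origin: centre of its underside, 4 mm above the worktop; x along the pocket, y across, z up. Pocket floor 2 above the origin; wall tops 10 above it, level with the tray rim. Nests lie parallel, two by two, in any order, 112 apart along x, 84 along y; tray 236 x 152.

How it is judged:
At the end, for the whole second after the job is handed in: Each jaw block sits on the floor of its own nest (centres within 12 mm from above, under 4 mm off the pocket floor), upright within 0.12 rad, along the nest within 0.35 rad, at rest and released; both blanks stand upright (0.12 rad) within 20 mm of where they began (horizontal distance between jaw_short and nest_short below 0.012 m and z of jaw_short in the frame of nest_short below 0.006 m and angle between each of jaw_short, jaw_medium, jaw_long, jaw_extra, blank_a, blank_b's own z axis and vertical below 0.12 rad and angle between the x axis of jaw_short and the x axis of nest_short, either way round below 0.35 rad and linear speed of each of jaw_short, jaw_medium, jaw_long, jaw_extra below 0.02 m/s and horizontal distance between jaw_medium and nest_medium below 0.012 m and z of jaw_medium in the frame of nest_medium below 0.006 m and angle between the x axis of jaw_medium and the x axis of nest_medium, either way round below 0.35 rad and horizontal distance between jaw_long and nest_long below 0.012 m and z of jaw_long in the frame of nest_long below 0.006 m and angle between the x axis of jaw_long and the x axis of nest_long, either way round below 0.35 rad and horizontal distance between jaw_extra and nest_extra below 0.012 m and z of jaw_extra in the frame of nest_extra below 0.006 m and angle between the x axis of jaw_extra and the x axis of nest_extra, either way round below 0.35 rad and distance of each of blank_a, blank_b from where it was at the start of the episode below 0.02 m); the robot touches nothing.
It fails at once if a blank is moved by more than 20 mm (distance of any of blank_a, blank_b from where it was at the start of the episode above 0.02 m).
It also fails if it takes over 99 s, if anything falls off the work surface, if the arm or the gripper's body presses on something with over 40 N, if the wrist force passes 120 N, or if a joint passes its speed limit or range.

## Working session

There is one attempt and no reset: what is moved stays moved. The work goes in short steps, Python scripts to look and compute and a tool call to move; the robot and the scene stay as the last step left them, time stands still between calls to the robot, and variables do not carry over. Pictures are saved under pics/ and viewed, at most 14 in all, crops included, and the job is handed in when it is done.

Besides the shell and the picture viewer there is one more tool, called as a command line: name --pt "numbers of a row" for each row, then --argument value for the rest. carry_out: Moves the arm, as the interface text tells. Its arguments: {"type":"object","properties":{"deltas":{"type":"array"}},"required":["deltas"]}

```bash
mkdir -p pics; python3 - <<'E'
from station import monitor, get_image
import cv2,pickle
o=monitor.get_obs();print(o['time_s'],o['position'],o['ee_rot'],o['gripper_width'])
for n in('top','scene'):
    d=get_image(n);pickle.dump(d,open(f'{n}.pkl','wb'));cv2.imwrite(f'pics/{n}0.png',d['frame'][:,:,::-1])
    print(n,d['fx'],d['fy'],d['cx'],d['cy'],d['world_from_camera'].round(4).tolist() if hasattr(d['world_from_camera'],'round') else d['world_from_camera'])
E
```

```text
0.0 [0.25941713 0.62246103 0.20340371] [ 1.96139315e-01  9.80575601e-01 -9.21680107e-04 -1.06859761e-04] 1.0019112179370884
top 463.63615977458807 463.63615977458807 313.133351546814 244.8156761037501 [[0.0149, -0.9941, 0.1074, 0.4844], [-0.999, -0.0193, -0.0403, 0.0229], [0.0421, -0.1067, -0.9934, 0.8646], [0.0, 0.0, 0.0, 1.0]]
scene 498.49255573821796 498.49255573821796 314.8318289334325 230.1802589025336 [[-0.5389, 0.5728, -0.6176, 1.1973], [0.8421, 0.3836, -0.379, 0.3951], [0.0198, -0.7244, -0.6891, 0.7153], [0.0, 0.0, 0.0, 1.0]]
```

View pics/top0.png

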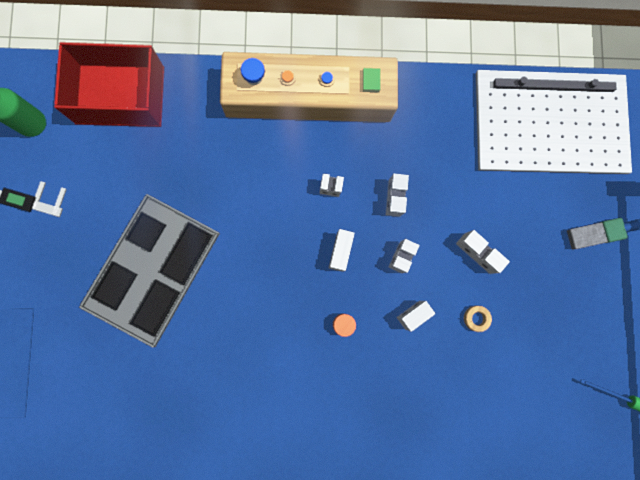

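View pics/scene0.png

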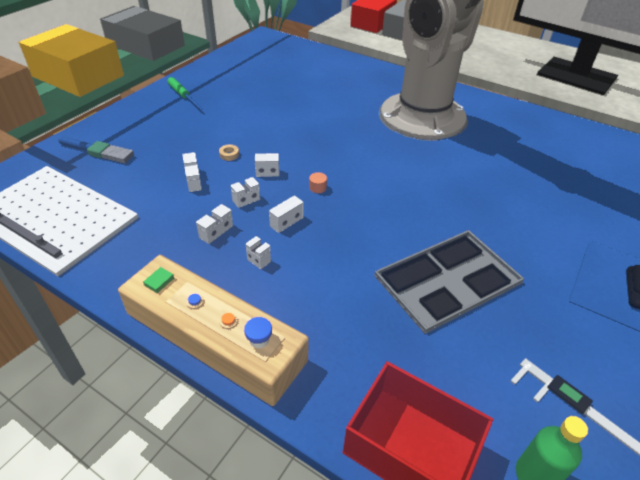

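The top view shows four notched blocks near (332,185), (398,195), (405,256) and (484,252), with blanks at (342,250) and (417,316). The tray is around (149,270). I'll enlarge both areas.

```bash
python3 - <<'E'
import cv2
f=cv2.imread('pics/top0.png')
cv2.imwrite('pics/cA.png',cv2.resize(f[160:340,310:520],None,fx=3.8,fy=3.3,interpolation=cv2.INTER_CUBIC)[:600,:800])
cv2.imwrite('pics/cB.png',cv2.resize(f[190:350,75:225],None,fx=3.7,fy=3.7,interpolation=cv2.INTER_CUBIC))
E
python3 - <<'E'
import cv2
f=cv2.imread('pics/top0.png')
c=cv2.resize(f[165:335,315:515],None,fx=3.5,fy=3.5,interpolation=cv2.INTER_CUBIC)
cv2.imwrite('pics/cA.png',c);print(c.shape)
E
```

```text
(595, 700, 3)
```

View pics/cA.png

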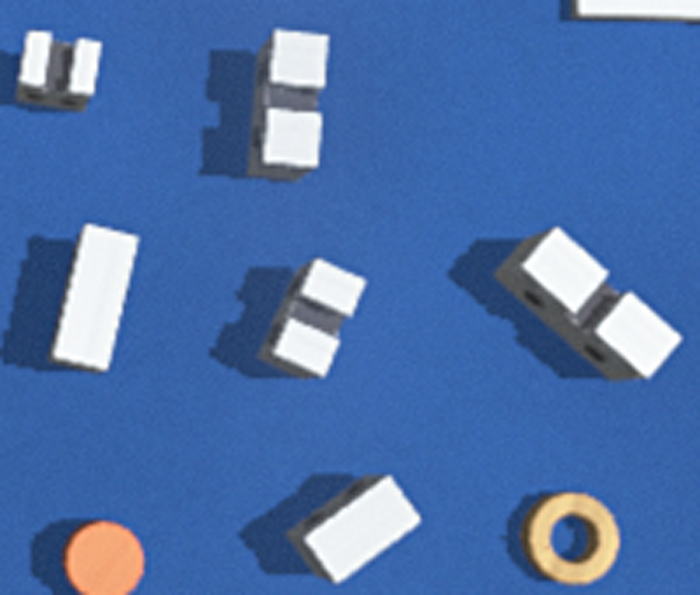

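View pics/cB.png

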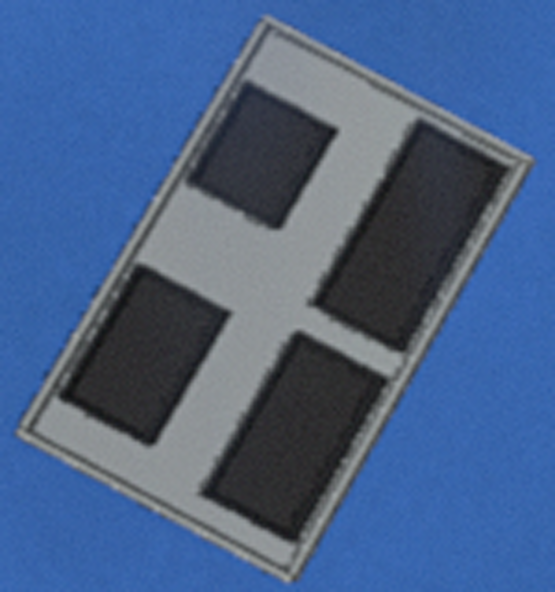

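Crop A shows the block tops: the short jaw is top left, the long jaw top middle, the medium jaw centre and the extra jaw right, with flat blanks at lower left and bottom. Crop B shows the tray nests: short upper left, extra upper right, medium lower left and long lower right.

```bash
cat >h.py <<'E'
import numpy as np,pickle
from scipy.spatial.transform import Rotation as R
d=pickle.load(open('top.pkl','rb'))
def ray(p,z,d=d):
    T=np.array(d['world_from_camera']);p=np.atleast_2d(p)
    v=np.c_[(p[:,0]-d['cx'])/d['fx'],(p[:,1]-d['cy'])/d['fy'],np.ones(len(p))]@T[:3,:3].T
    o=T[:3,3];return (o+v*((z-o[2])/v[:,2])[:,None])[:,:2]
def rect(P,L,W):  # corners in order, P0P1 long side or short
    c=P.mean(0);a=(P[1]-P[0]+P[2]-P[3])/2;b=(P[3]-P[0]+P[2]-P[1])/2
    l,w=(a,b) if np.linalg.norm(a)>np.linalg.norm(b) else (b,a)
    l2=l/np.linalg.norm(l)-0;return c,np.degrees(np.arctan2(l[1],l[0]))%180,np.linalg.norm(l)*1e3,np.linalg.norm(w)*1e3
def delta(tx,ty,tz,yawy):
    """tool shift and z turn (5deg units) from the present pose to TCP x,y,z with tool y axis at yaw deg (mod 180), pointing down"""
    from station import monitor
    o=monitor.get_obs();r=R.from_quat(o['ee_rot']);m=r.as_matrix()
    s=m.T@(np.array([tx,ty,tz])-o['position'])
    cur=np.degrees(np.arctan2(m[1,1],m[0,1]));t=(yawy-cur+90)%180-90
    print('t %.2f F %s w %.3f shift %s turnz %.2f deg=%.3f u; pos %s cur %.1f tilt %s'%(o['time_s'],np.round(o['contact_force'],1),o['gripper_width'],s.round(4),-t,-t/5,np.round(o['position'],4),cur,m[:,2].round(3)))
E
python3 - <<'E'
from h import *
A=lambda q:(np.array(q)+.5)/3.5-.5+[315,165]
B=lambda q:(np.array(q)+.5)/3.7-.5+[75,190]
for n,q in dict(short=[(27,31),(102,40),(94,97),(19,85)],long=[(275,31),(329,34),(319,170),(263,163)],medium=[(318,259),(367,282),(325,378),(271,350)],extra=[(556,228),(682,338),(647,378),(520,267)],bl54=[(390,475),(421,521),(336,582),(303,537)],bl70=[(87,224),(140,237),(106,372),(52,360)]).items():
    c,y,l,w=rect(ray(A(q),.045),0,0);print(n,c.round(4),'yaw %.1f L %.1f W %.1f'%(y,l,w),'r %.3f az %.1f'%(np.hypot(*c),np.degrees(np.arctan2(c[1],c[0]))))
c,y,l,w=rect(ray(B([(267,15),(533,160),(294,582),(18,433)]),.014),0,0);print('tray',c,y,l,w)
u=np.array([np.cos(np.radians(y)),np.sin(np.radians(y))]);v=np.array([-u[1],u[0]])
print('pred',[(c+i*.056*u+j*.042*v).round(4) for i in(-1,1) for j in (-1,1)])
for n,q in dict(short=[(246,84),(337,130),(278,228),(188,184)],extra=[(420,120),(508,165),(402,352),(312,303)],medium=[(143,267),(231,312),(153,445),(60,397)],long=[(300,332),(388,380),(296,538),(203,492)]).items():
    c,y,l,w=rect(ray(B(q),.014),0,0);print('nest',n,c.round(4),'yaw %.1f L %.1f W %.1f'%(y,l,w),'r %.3f az %.1f'%(np.hypot(*c),np.degrees(np.arctan2(c[1],c[0]))))
E
```

```text
short [ 0.6866 -0.0427] yaw 83.3 L 39.2 W 29.6 r 0.688 az -3.6
long [ 0.6707 -0.1656] yaw 175.1 L 71.2 W 28.8 r 0.691 az -13.9
medium [ 0.5575 -0.1773] yaw 154.3 L 53.7 W 29.3 r 0.585 az -17.6
extra [ 0.5677 -0.3236] yaw 49.2 L 85.7 W 28.3 r 0.653 az -29.7
bl54 [ 0.4507 -0.1982] yaw 125.3 L 54.1 W 27.7 r 0.492 az -23.7
bl70 [ 0.5651 -0.0623] yaw 166.2 L 71.7 W 28.0 r 0.569 az -6.3
tray [0.52639736 0.28267425] 152.696381985242 233.24359250882517 151.34076498583508
pred [array([0.5954, 0.2943]), array([0.5569, 0.2197]), array([0.4959, 0.3457]), array([0.4574, 0.271 ])]
nest short [0.5941 0.2947] yaw 152.6 L 56.1 W 50.0 r 0.663 az 26.4
nest extra [0.5569 0.2205] yaw 152.5 L 104.1 W 49.7 r 0.599 az 21.6
nest medium [0.4958 0.3448] yaw 151.7 L 72.9 W 49.6 r 0.604 az 34.8
nest long [0.4582 0.2709] yaw 151.8 L 87.4 W 49.6 r 0.532 az 30.6
```

carry_out --pt "0.06 -0.034 -0.023 0 0 0 0.9" --pt "0.06 -0.068 -0.046 0 0 0 1.8" --pt "0.06 -0.102 -0.07 0 0 0 2.7" --pt "0.06 -0.136 -0.094 0 0 0 3.6" --pt "0.06 -0.17 -0.117 0 0 0 4.5" --pt "0.06 -0.204 -0.14 0 0 0 5.4" --pt "0.06 -0.238 -0.164 0 0 0 6.4" --pt "0.06 -0.27 -0.187 0 0 0 7.4"

```text
time_s: 0.77
position: [0.4377, 0.3442, 0.2042]
ee_rot: [0.499, 0.866, -0.0, -0.0]
contact_force: [0.1, 1.4, -1.1]
gripper_width: 0.702
grip_force: 0.0
```

```bash
python3 -c "
from h import *
delta(.6866,-.0427,.12,-6.7)
from station import monitor;print(np.round(monitor.get_obs()['joints'],2))"
```

```text
t 0.77 F [ 0.1  1.4 -1.1] w 0.702 shift [-0.4595  0.0213  0.0843] turnz 36.81 deg=7.361 u; pos [0.4377 0.3442 0.2042] cur 30.1 tilt [-0. -0. -1.]
[-0.98  0.29  0.25  1.86 -0.08  1.01 -0.18]
```

carry_out --pt "0.06 -0.038 0.002 0.01 0 0 0.9" --pt "0.06 -0.078 0.004 0.02 0 0 1.8" --pt "0.06 -0.118 0.006 0.03 0 0 2.7" --pt "0.06 -0.158 0.008 0.04 0 0 3.6" --pt "0.06 -0.198 0.01 0.05 0 0 4.5" --pt "0.06 -0.238 0.012 0.055 0 0 5.4" --pt "0.06 -0.278 0.013 0.06 0 0 6.4" --pt "0.06 -0.318 0.015 0.06 0 0 7.36"

```text
time_s: 1.43
position: [0.6103, 0.078, 0.143]
ee_rot: [0.747, 0.665, -0.001, -0.001]
contact_force: [0.7, 0.3, -0.0]
gripper_width: 0.699
grip_force: 0.0
```

```bash
python3 -c "
from h import *
delta(.6866,-.0427,.10,-6.7)
from station import monitor;print(np.round(monitor.get_obs()['joints'],2))"
```

```text
t 1.43 F [ 0.7  0.3 -0. ] w 0.699 shift [-0.111   0.0899  0.0429] turnz 0.05 deg=0.009 u; pos [0.6103 0.078  0.143 ] cur -6.7 tilt [-0.002 -0.    -1.   ]
[-0.57  0.47  0.45  1.79 -0.25  0.94 -0.12]
```

Move above the short jaw, then check with the wrist camera.

carry_out --pt "0.06 -0.03 0.025 0.01 0 0 0" --pt "0.06 -0.06 0.05 0.02 0 0 0" --pt "0.06 -0.09 0.075 0.03 0 0 0" --pt "0.06 -0.111 0.09 0.043 0 0 0" --pt "0.06 -0.111 0.09 0.043 0 0 0"

```text
time_s: 1.85
position: [0.6875, -0.0488, 0.0986]
ee_rot: [0.748, 0.663, -0.003, 0.001]
contact_force: [-0.5, -0.4, -0.0]
gripper_width: 0.701
grip_force: 0.0
```

```bash
python3 -c "
from h import *
from station import get_image
import cv2
d=get_image('wrist');pickle.dump(d,open('w.pkl','wb'));cv2.imwrite('pics/w1.png',d['frame'][:,:,::-1])
print(d['fx'],d['cx'],d['cy'],np.array(d['world_from_camera']).round(3).tolist())
delta(.6866,-.0427,.01,-6.7)"
```

```text
371.64829954431775 324.3781760679802 234.79371717222892 [[0.993, -0.114, -0.037, 0.698], [-0.119, -0.947, -0.297, 0.028], [-0.002, 0.299, -0.954, 0.267], [0.0, 0.0, 0.0, 1.0]]
t 1.90 F [-1.   0.7  0.5] w 0.702 shift [ 0.0027 -0.0004  0.0893] turnz -0.05 deg=-0.009 u; pos [ 0.6869 -0.0452  0.0993] cur -6.7 tilt [-0.003 -0.003 -1.   ]
```

View pics/w1.png

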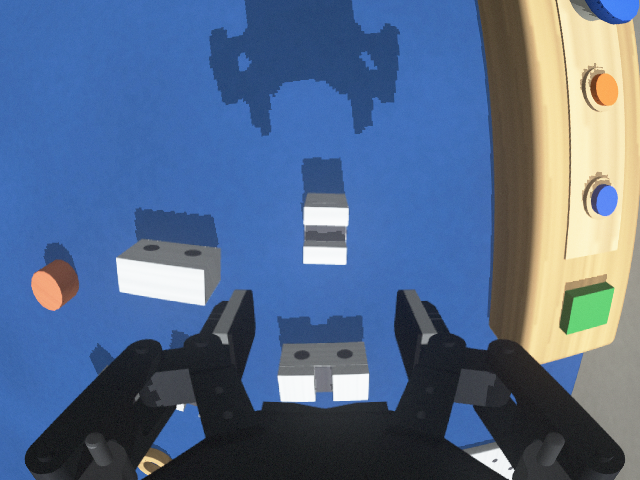

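The short jaw is near (326,235) in the wrist view, ahead of the fingers because of parallax. The long jaw is at (323,372). I'll compute the short jaw's position from this view.

```bash
cat >>h.py <<'E'
def wray(p,z,d):
    T=np.array(d['world_from_camera']);p=np.atleast_2d(p)-[d['cx'],d['cy']]
    r=np.linalg.norm(p,axis=1);th=r/d['fx'];k=(np.sin(th)/np.maximum(r,1e-9))[:,None]
    v=np.c_[p*k,np.cos(th)]@T[:3,:3].T;o=T[:3,3]
    return (o+v*((z-o[2])/v[:,2])[:,None])[:,:2]
E
python3 -c "
from h import *
d=pickle.load(open('w.pkl','rb'))
for q in ([(303,206),(349,207),(347,265),(304,264)],[(278,375),(369,374),(369,401),(279,402)]):
  P=wray(q,.045,d);print(P.round(4).tolist(),rect(P,0,0))"
```

```text
[[0.6787, -0.0214], [0.7066, -0.0253], [0.7015, -0.0632], [0.6742, -0.0592]] (array([ 0.69026759, -0.04229839]), np.float64(82.73359611746348), np.float64(38.17837580483685), np.float64(27.917250642378363))
[[0.6415, -0.1472], [0.7097, -0.1542], [0.7082, -0.1827], [0.637, -0.1754]] (array([ 0.6741117 , -0.16489556]), np.float64(174.1204675995441), np.float64(70.05528462080812), np.float64(28.543611368675386))
```

carry_out --pt "0.06 0 0.002 0.03 0 0 0" --pt "0.06 0 0.002 0.06 0 0 0" --pt "0.06 0 0.002 0.08 0 0 0" --pt "0.06 0 0.002 0.09 0 0 0" --pt "0.015 0 0.002 0.09 0 0 0" --pt "0.015 0 0.002 0.09 0 0 0" --pt "0.015 0 0.002 0.09 0 0 0" --pt "0.015 0 0.002 0.09 0 0 0"

```text
time_s: 2.57
position: [0.6909, -0.0404, 0.0133]
ee_rot: [0.746, 0.666, 0.001, 0.001]
contact_force: [-1.0, 1.2, 0.8]
gripper_width: 0.28
grip_force: 59.5
```

```bash
python3 -c "
from h import *
delta(.6885,-.0425,.01,-6.7)
from station import monitor;o=monitor.get_obs();print(o['grip_force'],o['joints'])"
```

```text
t 2.57 F [-1.   1.2  0.8] w 0.280 shift [-0.0023 -0.0021  0.0033] turnz 0.29 deg=0.058 u; pos [ 0.6909 -0.0404  0.0133] cur -6.4 tilt [ 0.003  0.    -1.   ]
59.472877757507376 [-0.29119026  0.74283718  0.38579685  1.6629259  -0.36166862  0.80439137
  0.14353499]
```

carry_out --pt "0.015 0 0 -0.02 0 0 0" --pt "0.015 0 0 -0.055 0 0 0" --pt "0.015 0.01 -0.004 -0.09 0 0 -0.8" --pt "0.015 0.03 -0.012 -0.11 0 0 -1.8" --pt "0.015 0.065 -0.027 -0.11 0 0 -3" --pt "0.015 0.1 -0.041 -0.11 0 0 -4.2" --pt "0.015 0.135 -0.056 -0.11 0 0 -5.4" --pt "0.015 0.17 -0.07 -0.11 0 0 -6.6"

```text
time_s: 3.23
position: [0.6388, 0.1377, 0.1229]
ee_rot: [0.524, 0.852, 0.001, 0.001]
contact_force: [1.0, -0.3, -2.0]
gripper_width: 0.275
grip_force: 59.7
```

```bash
python3 -c "
from h import *
delta(.5945,.2945,.06,62.6)
from station import monitor;o=monitor.get_obs();print(o['grip_force'],o['joints'])"
```

```text
t 3.23 F [ 1.  -0.3 -2. ] w 0.275 shift [0.16   0.0311 0.063 ] turnz -35.75 deg=-7.151 u; pos [0.6388 0.1377 0.1229] cur 26.8 tilt [ 0.002  0.001 -1.   ]
59.67607016558759 [-0.51524755  0.533542    0.2900193   1.70133907 -0.1826375   0.93104381
  0.31429811]
```

carry_out --pt "0.015 0.035 0.007 0 0 0 -1.3" --pt "0.015 0.07 0.014 0 0 0 -2.6" --pt "0.015 0.105 0.02 0 0 0 -3.9" --pt "0.015 0.135 0.026 0.01 0 0 -5.2" --pt "0.015 0.155 0.03 0.03 0 0 -6.4" --pt "0.015 0.155 0.03 0.05 0 0 -7.1" --pt "0.015 0.155 0.03 0.062 0 0 -7.1" --pt "0.015 0.155 0.03 0.062 0 0 -7.1"

```text
time_s: 3.9
position: [0.5951, 0.2863, 0.0572]
ee_rot: [0.242, 0.97, -0.002, -0.001]
contact_force: [-0.7, -0.4, -1.1]
gripper_width: 0.279
grip_force: 60.4
```

```bash
python3 -c "
from h import *
from station import get_image
import cv2
d=get_image('top');f=d['frame'][:,:,::-1]
cv2.imwrite('pics/t1.png',cv2.resize(f[170:350,75:275],None,fx=3,fy=3,interpolation=cv2.INTER_CUBIC))
delta(.5945,.2945,.02,62.6)"
```

```text
t 3.95 F [ 1.  -0.5 -0.8] w 0.279 shift [0.0057 0.0066 0.0387] turnz -0.75 deg=-0.149 u; pos [0.5965 0.2861 0.0587] cur 61.9 tilt [-0.001 -0.002 -1.   ]
```

View pics/t1.png

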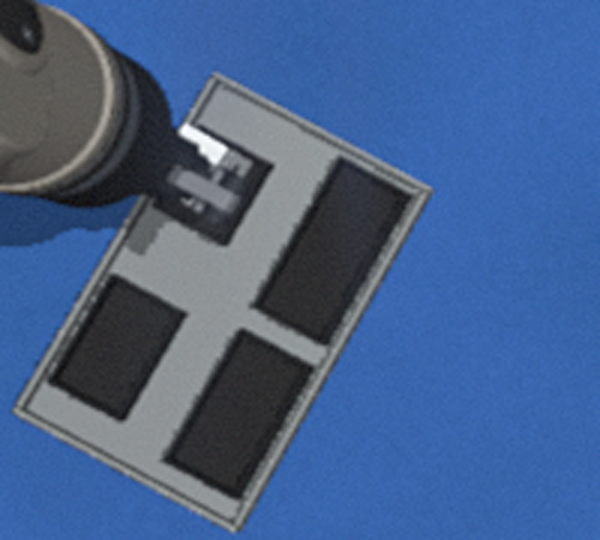

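carry_out --pt "0.015 0.006 0.0065 0.015 0 0 -0.1" --pt "0.015 0.006 0.0065 0.028 0 0 -0.1" --pt "0.015 0.006 0.0065 0.036 0 0 -0.1" --pt "0.015 0.006 0.0065 0.04 0 0 -0.1" --pt "0.015 0.006 0.0065 0.041 0 0 -0.1" --pt "0.015 0.006 0.0065 0.041 0 0 -0.1"

```text
time_s: 4.45
position: [0.5933, 0.2967, 0.0193]
ee_rot: [0.237, 0.971, -0.0, -0.001]
contact_force: [-6.4, -0.4, 10.4]
gripper_width: 0.28
grip_force: 62.5
```

```bash
python3 -c "
from h import *
delta(.5945,.2945,.018,62.6)"
```

```text
t 4.45 F [-6.4 -0.4 10.4] w 0.280 shift [-0.0021 -0.0014  0.0013] turnz -0.04 deg=-0.009 u; pos [0.5933 0.2967 0.0193] cur 62.6 tilt [-0.002 -0.    -1.   ]
```

carry_out --pt "0.06 0 0 0 0 0 0" --pt "0.06 0 0 0 0 0 0" --pt "0.06 0 0 -0.002 0 0 0" --pt "0.06 0 0 -0.03 0 0 0" --pt "0.06 0 0 -0.065 0 0 0" --pt "0.06 -0.01 -0.013 -0.1 0 0 0" --pt "0.06 -0.033 -0.044 -0.1 0 0 -0.6" --pt "0.06 -0.057 -0.076 -0.1 0 0 -1.2"

```text
time_s: 5.12
position: [0.6118, 0.2051, 0.1215]
ee_rot: [0.183, 0.983, 0.002, 0.002]
contact_force: [0.8, -1.4, 0.5]
gripper_width: 0.704
grip_force: 0.0
```

```bash
python3 -c "
from h import *
delta(.6725,-.165,.10,84.6)"
```

```text
t 5.12 F [ 0.8 -1.4  0.5] w 0.704 shift [-0.1895 -0.3238  0.0206] turnz -15.64 deg=-3.127 u; pos [0.6118 0.2051 0.1215] cur 69.0 tilt [ 0.006  0.003 -1.   ]
```

carry_out --pt "0.06 -0.02 -0.034 0 0 0 -0.4" --pt "0.06 -0.04 -0.068 0 0 0 -0.8" --pt "0.06 -0.06 -0.102 0 0 0 -1.2" --pt "0.06 -0.08 -0.136 0 0 0 -1.6" --pt "0.06 -0.1 -0.17 0 0 0 -2" --pt "0.06 -0.12 -0.204 0 0 0 -2.4" --pt "0.06 -0.14 -0.238 0 0 0 -2.8" --pt "0.06 -0.16 -0.272 0 0 0 -3.1"

```text
time_s: 5.78
position: [0.6597, -0.1111, 0.1186]
ee_rot: [0.051, 0.999, -0.0, 0.0]
contact_force: [0.2, 0.9, 0.6]
gripper_width: 0.706
grip_force: 0.0
```

```bash
python3 -c "
from h import *
delta(.6725,-.165,.06,84.6)
from station import monitor;o=monitor.get_obs();print(o['joints'].round(2))"
```

```text
t 5.78 F [0.2 0.9 0.6] w 0.706 shift [-0.0181 -0.0523  0.0586] turnz -0.45 deg=-0.090 u; pos [ 0.6597 -0.1111  0.1186] cur 84.2 tilt [ 0. -0. -1.]
[ 0.01  0.55  0.09  1.65 -0.06  0.94  1.59]
```

carry_out --pt "0.06 -0.009 -0.024 0.01 0 0 0" --pt "0.06 -0.018 -0.047 0.03 0 0 0" --pt "0.06 -0.018 -0.047 0.055 0 0 0" --pt "0.06 -0.018 -0.047 0.058 0 0 0" --pt "0.06 -0.018 -0.047 0.058 0 0 0"

```text
time_s: 6.2
position: [0.671, -0.1567, 0.0585]
ee_rot: [0.052, 0.999, 0.0, -0.002]
contact_force: [-0.3, 0.8, 0.2]
gripper_width: 0.705
grip_force: 0.0
```

```bash
python3 -c "
from h import *
delta(.6725,-.165,.01,84.6)"
```

```text
t 6.20 F [-0.3  0.8  0.2] w 0.705 shift [-0.0025 -0.0082  0.0485] turnz -0.53 deg=-0.106 u; pos [ 0.671  -0.1567  0.0585] cur 84.1 tilt [-0.004  0.001 -1.   ]
```

carry_out --pt "0.06 -0.0025 -0.008 0.01 0 0 -0.1" --pt "0.06 -0.0025 -0.008 0.03 0 0 -0.1" --pt "0.06 -0.0025 -0.008 0.045 0 0 -0.1" --pt "0.06 -0.0025 -0.008 0.048 0 0 -0.1" --pt "0.015 -0.0025 -0.008 0.048 0 0 -0.1" --pt "0.015 -0.0025 -0.008 0.048 0 0 -0.1" --pt "0.015 -0.0025 -0.008 0.048 0 0 -0.1" --pt "0.015 -0.0025 -0.008 0.048 0 0 -0.1"

```text
time_s: 6.87
position: [0.6752, -0.1657, 0.0138]
ee_rot: [0.047, 0.999, -0.0, 0.001]
contact_force: [-1.5, 0.5, 3.1]
gripper_width: 0.276
grip_force: 58.6
```

```bash
python3 -c "
from h import *
delta(.4578,.271,.13,62.6)"
```

```text
t 6.87 F [-1.5  0.5  3.1] w 0.276 shift [ 0.2574  0.4142 -0.1167] turnz 21.99 deg=4.398 u; pos [ 0.6752 -0.1657  0.0138] cur 84.6 tilt [ 0.002 -0.    -1.   ]
```

carry_out --pt "0.015 0 0 -0.02 0 0 0" --pt "0.015 0 0 -0.055 0 0 0" --pt "0.015 0.007 0.012 -0.09 0 0 0.2" --pt "0.015 0.022 0.036 -0.11 0 0 0.6" --pt "0.015 0.043 0.069 -0.11 0 0 1" --pt "0.015 0.064 0.103 -0.11 0 0 1.5" --pt "0.015 0.085 0.137 -0.11 0 0 2" --pt "0.015 0.106 0.171 -0.11 0 0 2.4"

```text
time_s: 7.53
position: [0.5838, 0.0162, 0.123]
ee_rot: [0.153, 0.988, 0.0, 0.0]
contact_force: [0.2, 1.7, -2.6]
gripper_width: 0.27
grip_force: 59.0
```

```bash
python3 -c "
from h import *
delta(.4578,.271,.12,62.6)"
```

```text
t 7.53 F [ 0.2  1.7 -2.6] w 0.270 shift [0.197  0.2048 0.003 ] turnz 9.84 deg=1.967 u; pos [0.5838 0.0162 0.123 ] cur 72.4 tilt [ 0.001  0.    -1.   ]
```

carry_out --pt "0.015 0.028 0.029 0 0 0 0.3" --pt "0.015 0.056 0.058 0 0 0 0.6" --pt "0.015 0.084 0.087 0 0 0 0.9" --pt "0.015 0.112 0.116 0 0 0 1.2" --pt "0.015 0.14 0.145 0 0 0 1.5" --pt "0.015 0.168 0.174 0.01 0 0 1.8" --pt "0.015 0.193 0.2 0.03 0 0 1.9" --pt "0.015 0.193 0.2 0.055 0 0 1.9"

```text
time_s: 8.2
position: [0.4575, 0.2736, 0.0688]
ee_rot: [0.228, 0.974, 0.004, 0.0]
contact_force: [-0.9, 0.4, -2.9]
gripper_width: 0.275
grip_force: 59.3
```

carry_out --pt "0.015 0 0 0.005 0 0 0" --pt "0.015 0 0 0.005 0 0 0" --pt "0.015 0 0 0.005 0 0 0"

```text
time_s: 8.45
position: [0.4615, 0.2622, 0.063]
ee_rot: [0.234, 0.972, -0.0, 0.0]
contact_force: [-0.0, -1.4, -1.8]
gripper_width: 0.275
grip_force: 59.2
```

```bash
python3 -c "
from h import *
delta(.4578,.271,.019,62.6)"
```

```text
t 8.45 F [-0.  -1.4 -1.8] w 0.275 shift [0.0074 0.0062 0.044 ] turnz 0.37 deg=0.073 u; pos [0.4615 0.2622 0.063 ] cur 63.0 tilt [ 0.001 -0.001 -1.   ]
```

carry_out --pt "0.015 0.006 0.006 0.014 0 0 0.1" --pt "0.015 0.006 0.006 0.028 0 0 0.1" --pt "0.015 0.006 0.006 0.038 0 0 0.1" --pt "0.015 0.006 0.006 0.043 0 0 0.1" --pt "0.015 0.006 0.006 0.046 0 0 0.1" --pt "0.015 0.006 0.006 0.046 0 0 0.1"

```text
time_s: 8.95
position: [0.4593, 0.2702, 0.0193]
ee_rot: [0.238, 0.971, 0.0, 0.0]
contact_force: [-8.0, -5.7, 24.6]
gripper_width: 0.278
grip_force: 65.9
```

```bash
python3 -c "
from h import *
delta(.4578,.271,.019,62.6)"
```

```text
t 8.95 F [-8.  -5.7 24.6] w 0.278 shift [0.0017 0.     0.0003] turnz -0.17 deg=-0.035 u; pos [0.4593 0.2702 0.0193] cur 62.4 tilt [ 0.001 -0.    -1.   ]
```

carry_out --pt "0.06 0 0 -0.001 0 0 0" --pt "0.06 0 0 -0.001 0 0 0" --pt "0.06 0 0 -0.003 0 0 0" --pt "0.06 0 0 -0.03 0 0 0" --pt "0.06 0 0 -0.065 0 0 0" --pt "0.06 -0.01 -0.012 -0.1 0 0 0" --pt "0.06 -0.035 -0.041 -0.1 0 0 0" --pt "0.06 -0.061 -0.072 -0.1 0 0 0"

```text
time_s: 9.62
position: [0.4811, 0.1811, 0.1193]
ee_rot: [0.235, 0.972, 0.002, 0.002]
contact_force: [0.6, -1.3, -0.9]
gripper_width: 0.699
grip_force: 0.0
```

carry_out --pt "0.06 -0.026 -0.03 0 0 0 0" --pt "0.06 -0.052 -0.061 0 0 0 -0.1" --pt "0.06 -0.078 -0.091 0 0 0 -0.2" --pt "0.06 -0.104 -0.122 0 0 0 -0.3" --pt "0.06 -0.13 -0.152 0 0 0 -0.3" --pt "0.06 -0.156 -0.183 0 0 0 -0.3" --pt "0.06 -0.182 -0.213 0 0 0 -0.3" --pt "0.06 -0.208 -0.244 0 0 0 -0.3"

```text
time_s: 10.28
position: [0.5517, -0.1352, 0.1169]
ee_rot: [0.224, 0.974, 0.0, 0.0]
contact_force: [0.2, 0.3, -0.5]
gripper_width: 0.704
grip_force: 0.0
```

carry_out --pt "0.06 -0.015 -0.018 0 0 0 0" --pt "0.06 -0.028 -0.033 0.01 0 0 0" --pt "0.06 -0.028 -0.033 0.03 0 0 0" --pt "0.06 -0.028 -0.033 0.04 0 0 0" --pt "0.06 -0.028 -0.033 0.04 0 0 0"

```text
time_s: 10.7
position: [0.56, -0.1743, 0.0741]
ee_rot: [0.224, 0.974, 0.0, -0.002]
contact_force: [0.3, 0.1, -0.1]
gripper_width: 0.708
grip_force: 0.0
```

```bash
python3 -c "
from h import *
from station import get_image
import cv2
d=get_image('wrist');pickle.dump(d,open('w.pkl','wb'));cv2.imwrite('pics/w2.png',d['frame'][:,:,::-1])
delta(.560,-.177,.01,64)"
```

```text
t 10.75 F [-1.5 -0.  -0.2] w 0.708 shift [-0.0007 -0.0031  0.0654] turnz 0.12 deg=0.024 u; pos [ 0.5609 -0.1739  0.0754] cur 64.1 tilt [-0.003  0.001 -1.   ]
```

View pics/w2.png

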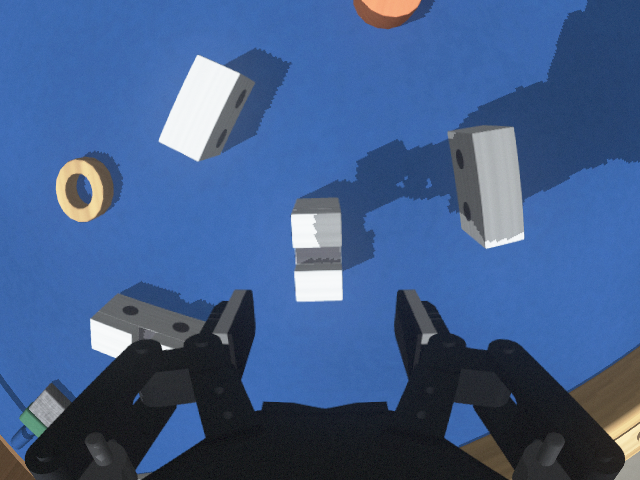

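The medium jaw's top spans (292,213) to (342,300), between the fingers, and both blanks stand clear.

```bash
python3 -c "
from h import *
d=pickle.load(open('w.pkl','rb'))
P=wray([(292,213),(341,213),(342,300),(296,301)],.045,d);print(rect(P,0,0))"
```

```text
(array([ 0.55952303, -0.1765042 ]), np.float64(155.27894191169753), np.float64(53.3786721271254), np.float64(27.13184471097819))
```

Agrees with my estimate, so I'll grasp it.

carry_out --pt "0.06 -0.001 -0.003 0.02 0 0 0" --pt "0.06 -0.001 -0.003 0.045 0 0 0" --pt "0.06 -0.001 -0.003 0.062 0 0 0" --pt "0.06 -0.001 -0.003 0.066 0 0 0" --pt "0.015 -0.001 -0.003 0.066 0 0 0" --pt "0.015 -0.001 -0.003 0.066 0 0 0" --pt "0.015 -0.001 -0.003 0.066 0 0 0" --pt "0.015 -0.001 -0.003 0.066 0 0 0"

```text
time_s: 11.42
position: [0.5629, -0.1782, 0.0123]
ee_rot: [0.224, 0.975, 0.0, 0.001]
contact_force: [-1.2, -0.2, 5.5]
gripper_width: 0.288
grip_force: 59.7
```

```bash
python3 -c "
from h import *
delta(.4958,.345,.13,62.6)"
```

```text
t 11.42 F [-1.2 -0.2  5.5] w 0.288 shift [ 0.2887  0.4414 -0.1182] turnz 1.48 deg=0.297 u; pos [ 0.5629 -0.1782  0.0123] cur 64.1 tilt [ 0.003 -0.    -1.   ]
```

carry_out --pt "0.015 0 0 -0.02 0 0 0" --pt "0.015 0 0 -0.055 0 0 0" --pt "0.015 0 0 -0.09 0 0 0" --pt "0.015 0.01 0.017 -0.115 0 0 0" --pt "0.015 0.03 0.045 -0.115 0 0 0.1" --pt "0.015 0.052 0.079 -0.115 0 0 0.2" --pt "0.015 0.074 0.113 -0.115 0 0 0.3" --pt "0.015 0.096 0.147 -0.115 0 0 0.3"

```text
time_s: 12.08
position: [0.5392, -0.0023, 0.1264]
ee_rot: [0.238, 0.971, 0.0, 0.001]
contact_force: [0.7, 0.4, -1.9]
gripper_width: 0.282
grip_force: 60.3
```

carry_out --pt "0.015 0.022 0.034 0 0 0 0" --pt "0.015 0.044 0.068 0 0 0 0" --pt "0.015 0.066 0.102 0 0 0 0" --pt "0.015 0.088 0.136 0 0 0 0" --pt "0.015 0.11 0.17 0 0 0 0" --pt "0.015 0.132 0.204 0 0 0 0" --pt "0.015 0.154 0.238 0 0 0 0" --pt "0.015 0.176 0.27 0 0 0 0"

```text
time_s: 12.75
position: [0.5072, 0.3192, 0.1262]
ee_rot: [0.237, 0.972, 0.001, 0.0]
contact_force: [1.0, 0.3, -1.7]
gripper_width: 0.284
grip_force: 60.3
```

```bash
python3 -c "
from h import *
delta(.4958,.345,.07,62.6)"
```

```text
t 12.75 F [ 1.   0.3 -1.7] w 0.284 shift [0.022  0.0176 0.0562] turnz -0.00 deg=-0.000 u; pos [0.5072 0.3192 0.1262] cur 62.6 tilt [ 0.001  0.001 -1.   ]
```

carry_out --pt "0.015 0.018 0.013 0.01 0 0 0" --pt "0.015 0.018 0.013 0.03 0 0 0" --pt "0.015 0.018 0.013 0.05 0 0 0" --pt "0.015 0.018 0.013 0.056 0 0 0" --pt "0.015 0.018 0.013 0.056 0 0 0" --pt "0.015 0.018 0.013 0.056 0 0 0"

```text
time_s: 13.25
position: [0.4981, 0.3363, 0.07]
ee_rot: [0.237, 0.971, 0.0, 0.0]
contact_force: [-0.5, -0.3, -0.4]
gripper_width: 0.288
grip_force: 60.4
```

```bash
python3 -c "
from h import *
delta(.4958,.345,.018,62.6)"
```

```text
t 13.25 F [-0.5 -0.3 -0.4] w 0.288 shift [0.006  0.0066 0.052 ] turnz -0.07 deg=-0.014 u; pos [0.4981 0.3363 0.07  ] cur 62.5 tilt [ 0.  0. -1.]
```

carry_out --pt "0.015 0.004 0.0065 0.018 0 0 0" --pt "0.015 0.004 0.0065 0.035 0 0 0" --pt "0.015 0.004 0.0065 0.045 0 0 0" --pt "0.015 0.004 0.0065 0.05 0 0 0" --pt "0.015 0.004 0.0065 0.053 0 0 0" --pt "0.015 0.004 0.0065 0.053 0 0 0"

```text
time_s: 13.75
position: [0.4977, 0.3438, 0.0184]
ee_rot: [0.238, 0.971, 0.0, 0.0]
contact_force: [-3.3, -3.2, 7.7]
gripper_width: 0.286
grip_force: 62.5
```

```bash
python3 -c "
from h import *
delta(.4958,.345,.018,62.6)"
```

```text
t 13.75 F [-3.3 -3.2  7.7] w 0.286 shift [0.0023 0.0002 0.0004] turnz -0.09 deg=-0.019 u; pos [0.4977 0.3438 0.0184] cur 62.5 tilt [ 0. -0. -1.]
```

carry_out --pt "0.06 0 0 -0.001 0 0 0" --pt "0.06 0 0 -0.001 0 0 0" --pt "0.06 0 0 -0.003 0 0 0" --pt "0.06 0 0 -0.03 0 0 0" --pt "0.06 0 0 -0.065 0 0 0" --pt "0.06 -0.006 -0.009 -0.1 0 0 0" --pt "0.06 -0.024 -0.036 -0.11 0 0 0" --pt "0.06 -0.046 -0.069 -0.11 0 0 0"

```text
time_s: 14.42
position: [0.5082, 0.2658, 0.1308]
ee_rot: [0.234, 0.972, 0.004, 0.003]
contact_force: [1.0, -0.5, -1.1]
gripper_width: 0.708
grip_force: 0.0
```

carry_out --pt "0.06 -0.022 -0.033 0 0 0 1.2" --pt "0.06 -0.044 -0.066 0 0 0 2.4" --pt "0.06 -0.066 -0.099 0 0 0 3.6" --pt "0.06 -0.088 -0.132 0 0 0 4.9" --pt "0.06 -0.11 -0.165 0 0 0 6.2" --pt "0.06 -0.132 -0.198 0 0 0 7.5" --pt "0.06 -0.154 -0.231 0 0 0 8.8" --pt "0.06 -0.176 -0.264 0 0 0 10.1"

```text
time_s: 15.08
position: [0.5411, -0.0554, 0.1271]
ee_rot: [0.631, 0.776, 0.001, 0.0]
contact_force: [0.3, -0.4, 0.2]
gripper_width: 0.701
grip_force: 0.0
```

```bash
python3 -c "
from h import *
delta(.57,-.3235,.12,-41)"
```

```text
t 15.08 F [ 0.3 -0.4  0.2] w 0.701 shift [-0.2684 -0.0263  0.0071] turnz 52.77 deg=10.553 u; pos [ 0.5411 -0.0554  0.1271] cur 11.8 tilt [ 0.001  0.    -1.   ]
```

carry_out --pt "0.06 -0.033 -0.003 0 0 0 1.3" --pt "0.06 -0.066 -0.006 0 0 0 2.6" --pt "0.06 -0.099 -0.009 0 0 0 3.9" --pt "0.06 -0.132 -0.012 0 0 0 5.2" --pt "0.06 -0.165 -0.016 0 0 0 6.5" --pt "0.06 -0.198 -0.019 0 0 0 7.8" --pt "0.06 -0.231 -0.022 0 0 0 9.1" --pt "0.06 -0.258 -0.026 0 0 0 10.3"

```text
time_s: 15.75
position: [0.5697, -0.3139, 0.127]
ee_rot: [0.905, 0.424, 0.0, 0.001]
contact_force: [0.4, -0.0, 1.4]
gripper_width: 0.702
grip_force: 0.0
```

carry_out --pt "0.06 0 0 0.02 0 0 0" --pt "0.06 0 0 0.045 0 0 0" --pt "0.06 0 0 0.045 0 0 0" --pt "0.06 0 0 0.045 0 0 0"

```text
time_s: 16.08
position: [0.5686, -0.3105, 0.0806]
ee_rot: [0.904, 0.427, -0.001, -0.001]
contact_force: [0.9, 0.2, -0.4]
gripper_width: 0.704
grip_force: 0.0
```

```bash
python3 -c "
from h import *
from station import get_image
import cv2
d=get_image('wrist');pickle.dump(d,open('w.pkl','wb'));cv2.imwrite('pics/w3.png',d['frame'][:,:,::-1])
delta(.57,-.3235,.01,-41)"
```

```text
t 16.13 F [ 0.2  0.4 -0.5] w 0.703 shift [-0.0093  0.0083  0.0719] turnz 1.60 deg=0.321 u; pos [ 0.5695 -0.311   0.0819] cur -39.4 tilt [-0.  0. -1.]
```

View pics/w3.png

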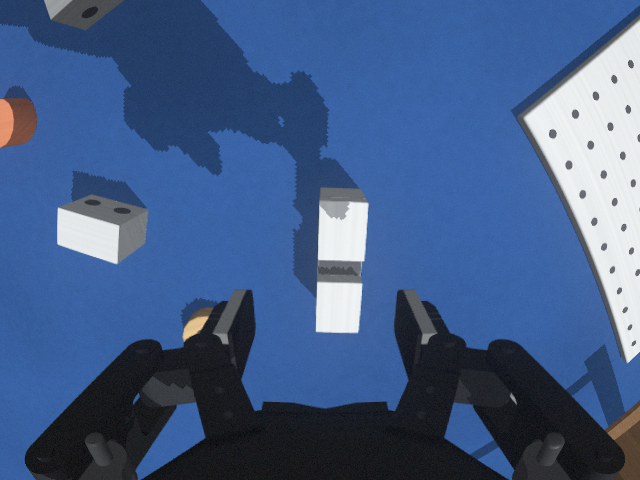

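The extra jaw's top runs (320,201), (368,203), (358,332), (316,332), between the fingers. The tan ring shows beside the left finger, so I'll check that clearance.

```bash
python3 -c "
from h import *
d=pickle.load(open('w.pkl','rb'))
P=wray([(320,201),(368,203),(358,332),(316,332)],.045,d);c,y,l,w=rect(P,0,0);print(c,y,l,w)
print(ray([478.5,318.8],.012))
delta(c[0],c[1],.01,y-90)"
```

```text
[ 0.57055453 -0.32373139] 48.62209703070096 84.61354487970371 27.00883585669664
[[ 0.4450617  -0.31947339]]
t 16.13 F [ 0.2  0.4 -0.5] w 0.703 shift [-0.0092  0.0089  0.0719] turnz 1.98 deg=0.397 u; pos [ 0.5695 -0.311   0.0819] cur -39.4 tilt [-0.  0. -1.]
```

Ring is clear by about 70 mm. Descend and grasp.

carry_out --pt "0.06 -0.009 0.009 0.01 0 0 0.4" --pt "0.06 -0.009 0.009 0.03 0 0 0.4" --pt "0.06 -0.009 0.009 0.055 0 0 0.4" --pt "0.06 -0.009 0.009 0.07 0 0 0.4" --pt "0.06 -0.009 0.009 0.072 0 0 0.4" --pt "0.015 -0.009 0.009 0.072 0 0 0.4" --pt "0.015 -0.009 0.009 0.072 0 0 0.4" --pt "0.015 -0.009 0.009 0.072 0 0 0.4"

```text
time_s: 16.8
position: [0.5714, -0.3246, 0.0111]
ee_rot: [0.912, 0.411, 0.001, 0.001]
contact_force: [-3.6, 2.8, 8.7]
gripper_width: 0.29
grip_force: 60.8
```

carry_out --pt "0.015 0 0 0 0 0 0" --pt "0.015 0 0 0 0 0 0"

```text
time_s: 16.97
position: [0.5714, -0.3246, 0.0112]
ee_rot: [0.912, 0.411, 0.001, 0.001]
contact_force: [-1.3, 0.8, 6.2]
gripper_width: 0.293
grip_force: 58.6
```

```bash
python3 -c "
from h import *
delta(.557,.220,.13,62.6)"
```

```text
t 16.97 F [-1.3  0.8  6.2] w 0.293 shift [ 0.3989 -0.3709 -0.1194] turnz 75.97 deg=15.194 u; pos [ 0.5714 -0.3246  0.0112] cur -41.4 tilt [ 0.002 -0.001 -1.   ]
```

carry_out --pt "0.015 0 0 -0.02 0 0 0" --pt "0.015 0 0 -0.055 0 0 0" --pt "0.015 0 0 -0.09 0 0 0" --pt "0.015 0.01 -0.009 -0.115 0 0 -1.2" --pt "0.015 0.036 -0.033 -0.115 0 0 -2.5" --pt "0.015 0.063 -0.058 -0.115 0 0 -3.8" --pt "0.015 0.09 -0.083 -0.115 0 0 -5.1" --pt "0.015 0.117 -0.108 -0.115 0 0 -6.4"

```text
time_s: 17.63
position: [0.5668, -0.1631, 0.125]
ee_rot: [0.761, 0.649, 0.0, 0.0]
contact_force: [0.5, 0.6, -2.8]
gripper_width: 0.29
grip_force: 59.4
```

```bash
python3 -c "
from h import *
delta(.557,.220,.125,62.6)"
```

```text
t 17.63 F [ 0.5  0.6 -2.8] w 0.290 shift [ 0.3767 -0.0704  0.    ] turnz -71.73 deg=-14.345 u; pos [ 0.5668 -0.1631  0.125 ] cur -9.1 tilt [ 0.001  0.    -1.   ]
```

carry_out --pt "0.015 0.037 -0.007 0 0 0 -1.3" --pt "0.015 0.074 -0.014 0 0 0 -2.6" --pt "0.015 0.111 -0.021 0 0 0 -3.9" --pt "0.015 0.148 -0.028 0 0 0 -5.2" --pt "0.015 0.185 -0.035 0 0 0 -6.5" --pt "0.015 0.222 -0.042 0 0 0 -7.8" --pt "0.015 0.259 -0.049 0 0 0 -9.1" --pt "0.015 0.296 -0.056 0 0 0 -10.4"

```text
time_s: 18.3
position: [0.5599, 0.1381, 0.1249]
ee_rot: [0.4, 0.917, 0.0, 0.0]
contact_force: [0.6, -0.6, -3.5]
gripper_width: 0.29
grip_force: 59.4
```

```bash
python3 -c "
from h import *
delta(.557,.220,.07,62.6)"
```

```text
t 18.30 F [ 0.6 -0.6 -3.5] w 0.290 shift [0.062  0.0536 0.0549] turnz -19.72 deg=-3.944 u; pos [0.5599 0.1381 0.1249] cur 42.9 tilt [ 0.001  0.    -1.   ]
```

carry_out --pt "0.015 0.025 0.022 0 0 0 -1.2" --pt "0.015 0.045 0.038 0 0 0 -2.4" --pt "0.015 0.057 0.05 0 0 0 -3.7" --pt "0.015 0.057 0.05 0.015 0 0 -3.8" --pt "0.015 0.057 0.05 0.04 0 0 -3.8" --pt "0.015 0.057 0.05 0.055 0 0 -3.8" --pt "0.015 0.057 0.05 0.055 0 0 -3.8" --pt "0.015 0.057 0.05 0.055 0 0 -3.8"

```text
time_s: 18.97
position: [0.5579, 0.2118, 0.0691]
ee_rot: [0.246, 0.969, -0.001, -0.001]
contact_force: [-0.1, -0.0, -2.3]
gripper_width: 0.287
grip_force: 59.4
```

```bash
python3 -c "
from h import *
delta(.557,.220,.017,62.6)"
```

```text
t 18.97 F [-0.1 -0.  -2.3] w 0.287 shift [0.0047 0.0069 0.0521] turnz -1.04 deg=-0.208 u; pos [0.5579 0.2118 0.0691] cur 61.6 tilt [-0.001 -0.001 -1.   ]
```

carry_out --pt "0.015 0.005 0.007 0.015 0 0 -0.2" --pt "0.015 0.005 0.007 0.033 0 0 -0.2" --pt "0.015 0.005 0.007 0.044 0 0 -0.2" --pt "0.015 0.005 0.007 0.05 0 0 -0.2" --pt "0.015 0.005 0.007 0.053 0 0 -0.2" --pt "0.015 0.005 0.007 0.053 0 0 -0.2"

```text
time_s: 19.47
position: [0.5579, 0.2205, 0.0174]
ee_rot: [0.237, 0.971, 0.0, 0.0]
contact_force: [-0.7, -0.2, -2.8]
gripper_width: 0.29
grip_force: 59.7
```

```bash
python3 -c "
from h import *
delta(.557,.220,.017,62.6)"
```

```text
t 19.47 F [-0.7 -0.2 -2.8] w 0.290 shift [ 0.0006 -0.0008  0.0004] turnz -0.07 deg=-0.013 u; pos [0.5579 0.2205 0.0174] cur 62.5 tilt [ 0.  0. -1.]
```

Nearly at floor. Down 1 mm more, release, raise and retreat.

carry_out --pt "0.015 0 0 0.0015 0 0 0" --pt "0.015 0 0 0.0015 0 0 0" --pt "0.06 0 0 0.001 0 0 0" --pt "0.06 0 0 0.001 0 0 0" --pt "0.06 0 0 -0.001 0 0 0" --pt "0.06 0 0 -0.03 0 0 0" --pt "0.06 0 0 -0.065 0 0 0" --pt "0.06 0 0 -0.1 0 0 0"

```text
time_s: 20.13
position: [0.557, 0.2204, 0.1172]
ee_rot: [0.237, 0.971, -0.001, -0.0]
contact_force: [0.7, -0.3, -0.3]
gripper_width: 0.706
grip_force: 0.0
```

carry_out --pt "0.06 -0.025 -0.03 -0.01 0 0 0" --pt "0.06 -0.05 -0.06 -0.02 0 0 0" --pt "0.06 -0.075 -0.09 -0.03 0 0 0" --pt "0.06 -0.1 -0.12 -0.04 0 0 0" --pt "0.06 -0.125 -0.15 -0.05 0 0 0" --pt "0.06 -0.15 -0.18 -0.06 0 0 0" --pt "0.06 -0.15 -0.18 -0.06 0 0 0" --pt "0.06 -0.15 -0.18 -0.06 0 0 0"

```text
time_s: 20.8
position: [0.6086, -0.012, 0.1776]
ee_rot: [0.24, 0.971, -0.0, 0.001]
contact_force: [-0.0, 0.5, -0.5]
gripper_width: 0.704
grip_force: 0.0
```

```bash
python3 -c "
from h import *
from station import get_image
import cv2
d=get_image('top');f=d['frame'][:,:,::-1]
a=cv2.resize(f[190:350,75:225],None,fx=3.7,fy=3.7,interpolation=cv2.INTER_CUBIC)
cv2.imwrite('pics/e1.png',a);cv2.imwrite('pics/e2.png',f)"
```

```text
(no output)
```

View pics/e1.png

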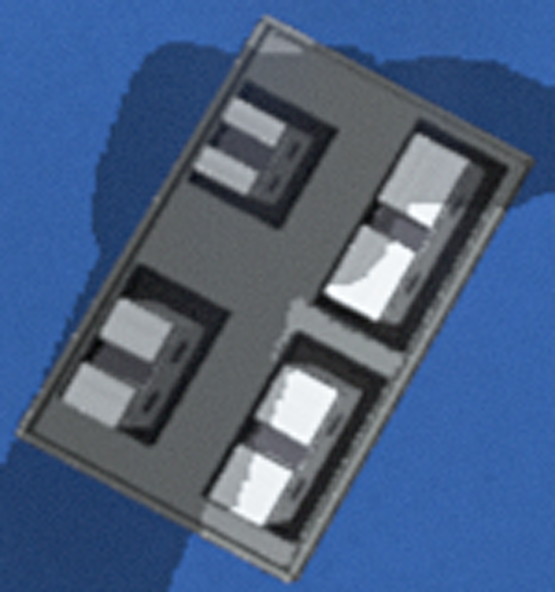

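View pics/e2.png

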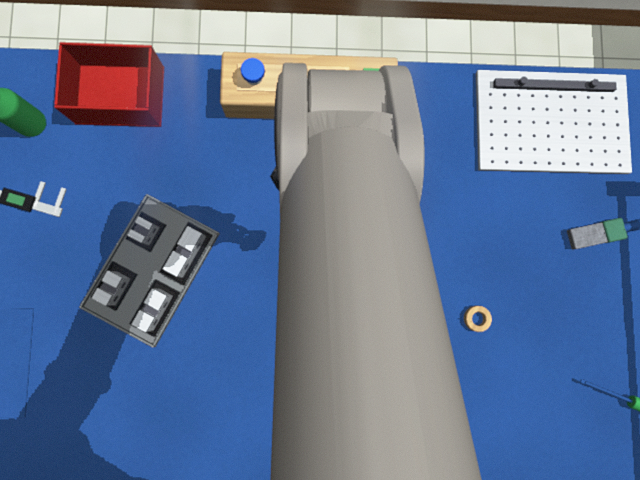

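All four jaws sit notch up in their nests: short near (240,148), extra (402,225), medium (118,360) and long (275,445). Quick check of their centres.

```bash
python3 -c "
from h import *
B=lambda q:(np.array(q)+.5)/3.7-.5+[75,190]
N=dict(short=(.5945,.2945),extra=(.557,.220),medium=(.4958,.345),long=(.458,.271))
for n,q in dict(short=[(238,95),(288,120),(247,197),(193,170)],extra=[(419,129),(474,160),(381,320),(326,289)],medium=[(122,295),(178,325),(116,430),(62,402)],long=[(287,362),(343,386),(262,528),(207,497)]).items():
  c,y,l,w=rect(ray(B(q),.051),0,0);print(n,((c-N[n])*1e3).round(1),round(y,1),round(l,1),round(w,1))"
```

```text
short [-0.1 -1.7] 153.8 40.8 27.5
extra [ 1.5 -2.9] 152.4 86.3 29.9
medium [-4.4 -2. ] 153.3 55.3 29.0
long [-2.4 -1. ] 152.4 72.3 28.8
```

All are within 5 mm of their nest centres.

```bash
python3 -c "
from station import order
print(order.sign_off())"
```

```text
the job is handed in; nothing more can be done
None
```

I placed all four jaws notch up in their matching nests, within about 5 mm of centre in the last picture, and handed the job in at about 21 s; the arm hid the blanks in that picture, but it did not touch them.

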